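# Hang the pen tray under the sprung panel

### The arm

A 7-joint arm with a two-finger parallel gripper is mounted at the origin on a cart in front of the work surface, level with it; the furniture and walls round the work are solid. World frame = base frame: x ahead of the robot, y to its left, z up, the work surface at z = 0. Lengths are in m, angles in rad, forces in N, time in s.
With the tool pointing down it reaches from about 0.4 to 0.85 m from the base axis. Payload 4.5 kg.
Tool frame: the origin (TCP) lies between the finger pads; the fingertips stand 11 mm ahead of it and the grasp point (between the pads) lies 8 mm behind it; z points along the fingers, y is the line along which they close (so a half turn about z gives the same grasp; the last joint's range is limited). The gripper opens to 85 mm and grips with 20 to 120 N. Pads are 22 mm wide; open, the fingers measure 114 mm over their backs; the gripper's body (76 mm by 85 mm) begins 54 mm behind the grasp point. The pads swing forward as they close: fully open they stand 13 mm farther back than shut.
Start: joints at [-1.106, 0.689, -0.195, 1.565, 0.157, 0.902, -0.215], TCP at [0.261, 0.568, 0.242] pointing down, gripper open.
Joint ranges: [-3.01, 3.01], [-0.46, 2.08], [-1.47, 1.51], [0.13, 2.56], [-1, 4.14], [0.04, 2.09], [-2.66, 2.66]. Speed limits (rad/s): [2.57, 2.57, 3.14, 3.14, 3.14, 3.14, 3.14].

### API

Orientations are given as a unit quaternion [w, x, y, z].
In Python, from cell import monitor, snapshot, camera_params, arm, finder gives the robot as it stands.
- The arm moves only by the tool jog_arm, never from a script. Its argument "plan" is a list of rows, each a list of 7 numbers: the shift along the tool's x, y, z in m, then the turn, a rotation vector about the tool's x, y, z in rad, then the opening, from 0 (shut) to 1 (fully open). In form: [[x, y, z, wx, wy, wz, claw], ...]. A call has 1 to 20 rows; each row is the pose to reach, as a shift and turn from the pose commanded when the call began, along the tool's axes at that moment; what a row does not reach only later rows make up. A row lasts 1/12 s, in which the tool goes at most 41.7 mm and 7.16 degrees, less where a joint would pass 70% of its speed; a pose out of reach is approached as far as the arm can. A call with a gripper value outside its range is refused whole. The fingers move at their own pace and stop on an object; "grip_force" is the grip in N (left out, the last holds). Time passes only in rows, so rows that repeat a pose let the fingers close. It gives the time, the measured TCP pose, the force, the opening and the grip force at its end, in the units of the state.
- monitor.read_state(): the state, without advancing time (a new reading comes with each control period).
- snapshot(name): name is "scene" or "top" or "wrist"; returns (picture, depth): 384x512x3 uint8, red, green, blue; 384x512 float32, m along the optical axis (not along the pixel's ray), 0 where there is no reading.
- camera_params(name): a dict with "mtx" (3x3 intrinsics, pixels), "rvec" (rotation vector, rad) and "tvec" (3), from world to camera coordinates, as OpenCV has them. Camera axes: x right, y down, z forward; pixel columns grow to the right and rows downward; lengths in m; the calibration is good to about 2 mm. A picture is of the moment at which its call begins: read the wrist's pose just before it. camera_params takes no time and is no camera call; for the wrist camera it gives the pose at the moment of the call.
- arm.job_done(): hands the job in; it is judged then, once.
Trained networks look in the newest picture that a camera, given by its name, has taken for a name from the list of things; names that differ only in an ending like _2 or _b are one class to them, and where a whole thing is asked for, a point or a joint stands for the part that bears it (a point fixed in the world has none). Each returns a list of dicts, best first, with "conf" (0 to 1); they miss things now and then, are a little off and sometimes report something else, mostly with a low value. They report only what shows in the picture. A call takes as long as a camera call.
- finder.spot_in(camera, name): "position" ([x, y, z] in m, in world coordinates, good to about 4 mm: the middle of the surface that is visible of it).
- finder.outline_of(camera, name): "mask" (384x512 bool, what is visible of it).
- finder.pinpoint(camera, name): "position" ([x, y, z] in m, in world coordinates, good to about 4 mm: a listed point, or the origin of a listed thing).
The state is a dict: "clock": time; "qpos": joint angles; "qvel": joint speeds; "tau": joint torques, N m; "ee_pos": TCP position; "tool_rot": TCP orientation; "force": force on the tool from outside, world axes, zero at the start; "ft_torque": the same for the moment, N m; "finger_gap": finger opening in m; "grip_force": force on a finger pad.
Only numpy, scipy, OpenCV 4.12 (cv2) and the standard library are available. Lean on these libraries where they do the work, as an engineer would, in place of code of your own. Each camera call takes 0.05 s, during which the arm holds its last target. There are 200 camera calls.

### The job

Build up the two-tier hanging organiser: lift the white pen tray by its blue tab, put its hook through the wire loop under the hanging blue panel and over the brass rail, and slide it lightly along the rail until the hook drops into the rail's notch. Leave the tray hanging level and still with its hook fully down in the notch. The panel hangs on a spring, so work gently (never push or pull on the stand or anything hanging from it with more than about 1 kg of force), and leave the other things on the desk where they are.

Things in the scene. Friction and masses are not known exactly. Their poses are not given: they have to be found in the camera images.
- stand: Fixed desk stand. Origin on the desk straight below the hanging chain, z up. Base 150 (x) x 230 (y) x 10 mm, from y -45 to +185. Post at y +145; its arm, 395 mm up, runs back along y to a black sleeve over the origin, sprung along the arm (about 2500 N/m, +-10 mm). In it slides a sprung rod (about 400 N/m, up to 35 mm down) with the blue panel. The -x side is open.
- upper_panel: Framed blue panel 130 (y) x 8 (x) x 62 mm. Origin on its swing axis (its y axis), 345 mm above the desk at rest; it swings fore and aft, not sideways. Panel 21 to 83 mm below the origin; under it a wire loop, uprights at y +-56 mm (clamps 10 mm wide), closed below by the brass rail, whose top is 145 mm below the origin. Window 102 mm wide, 62 mm high.
- loop (a point): Middle of the loop at the rail's flat top; axes of the panel (x through the window, y along the rail). Brass rail: strip on edge 6 mm thick (x), 20 tall, 180 long. One notch in its top edge: 10 mm wide (15 at the rounded mouth), 9 deep, upright walls. The rail is clamped off-centre: the notch lies anywhere from y -30 to +30 mm here, and is not tracked.
- tray: White open pen tray, 236 (x) x 60 (y) x 26 mm, about 130 g, standing on the desk. Origin at the centre of its underside. One blue upright tab 26 (x) x 12 (y) mm at x -108 mm, top 86 mm above the underside; a low dark counterweight in the +x end (below the rim). A wire bail in the tray's x-z plane rises from x +-75 mm at the floor to 77 mm above the underside at x 0, then the hook. It balances level under the hook.
- tray_hook (a point): Middle of the underside of the hook's crown, 140 mm above the tray's underside, axes of the tray. Wire 7 mm thick; the crown runs along x, its top 7 mm above this point; shaft at x -11 mm, free tip at x +11 mm (15 mm clear between them), the tip's end 16.5 mm below this point. It opens downward, tip on the +x side.
- tray_grip (a point): Grip point in the blue tab (-x end), 12 mm thick in y, at x -108 mm, 64 mm above the tray's underside (22 mm below the tab's top). Axes as the tray.
- stamp: Bystander: red and black self-inking stamp, 32x52x86 mm, origin at its underside.
- glue_stick: Bystander: upright glue stick, 26 mm thick, 92 mm tall, origin at its underside.
- staples_box: Bystander: yellow staple box, 36x62x20 mm, origin at its underside.
- tape_roll: Bystander: brown tape roll, 92 mm across, 48 mm tall, origin at its underside.
- eraser: Bystander: blue and white eraser, 20x43x13 mm, origin at its underside.
- highlighter: Bystander: pink highlighter, 18x122x15 mm, origin at its underside.

How it is judged:
By the outcome, as a careful person would: the job done as asked, in the order asked, and still so for the second after the job is handed in, with the robot touching nothing.
It also fails if it takes over 72 s, if anything falls off the work surface, if the arm or the gripper's body presses on something with over 40 N, if the wrist force passes 120 N, or if a joint passes its speed limit or range.

## Working session

There is one attempt and no reset: what is moved stays moved. The work goes in short steps, Python scripts to look and compute and a tool call to move; the robot and the scene stay as the last step left them, time stands still between calls to the robot, and variables do not carry over. Pictures are saved under pics/ and viewed, at most 10 in all, crops included, and the job is handed in when it is done.

Besides the shell and the picture viewer there is one more tool, called by a JSON object that holds its "fn" and its "kwargs", one argument or row to a line. jog_arm: Moves the arm, as the interface text tells. Its arguments: {"type":"object","properties":{"plan":{"type":"array","items":{"type":"array","items":{"type":"number"}}},"grip_force":{"type":"number"}},"required":["plan"]}

```bash
mkdir -p pics; cat > h.py <<'E'
import numpy as np, cv2
from cell import monitor, snapshot, camera_params, arm, finder
from scipy.spatial.transform import Rotation as R
def save(n,f):
    p,d=snapshot(n); cv2.imwrite('pics/'+f,p[:,:,::-1]); return p,d
def world(cam,d):
    c=camera_params(cam); Rm=cv2.Rodrigues(np.array(c['rvec'],float))[0]; t=np.array(c['tvec']).ravel(); K=np.array(c['mtx'])
    v,u=np.mgrid[:d.shape[0],:d.shape[1]]
    P=np.stack([(u-K[0,2])/K[0,0]*d,(v-K[1,2])/K[1,1]*d,d],-1)
    return (P-t)@Rm
def tool():
    s=monitor.read_state(); w=s['tool_rot']; return np.array(s['ee_pos']),R.from_quat([w[1],w[2],w[3],w[0]]),s
E
python3 - <<'E'
from h import *
np.set_printoptions(precision=4,suppress=True)
p,r,s=tool(); print(s); print(r.as_matrix())
a,_=save('scene','s0.png')
b,_=save('top','t0.png')
cv2.imwrite('pics/st.png',cv2.resize(np.hstack([a,b])[:,:,::-1],(800,300)))
for c in ('scene','top'):
    for n in ('stand','upper_panel','loop','tray','tray_hook','tray_grip','stamp','glue_stick','tape_roll','staples_box','eraser','highlighter'):
        for q in finder.pinpoint(c,n)[:1]: print(c,n,np.round(q['position'],3),round(q['conf'],2))
E
```

```text
{'clock': 0.0, 'qpos': array([-1.1062,  0.69  , -0.1945,  1.5664,  0.1573,  0.9025, -0.2151]), 'qvel': array([ 0.0002, -0.0002,  0.0002, -0.002 ,  0.0003,  0.0023, -0.0008]), 'tau': array([  0.0015, -53.9611,  -1.2664, -15.8541,   0.009 ,   0.0095,
         0.    ]), 'ee_pos': array([0.2607, 0.5673, 0.2415]), 'tool_rot': array([-0.0001,  0.2137,  0.9769, -0.0009]), 'force': array([ 0.2526, -0.256 , -0.9638]), 'ft_torque': array([0.0103, 0.0264, 0.096 ]), 'grip_force': 0.0, 'finger_gap': 0.08551200878893002}
[[-0.9087  0.4175 -0.0007]
 [ 0.4175  0.9087 -0.0017]
 [-0.0001 -0.0019 -1.    ]]
scene stand [0.658 0.13  0.001] 0.62
scene upper_panel [0.661 0.132 0.349] 0.65
scene loop [0.66  0.131 0.202] 0.67
scene tray [ 0.572 -0.322  0.004] 0.75
scene tray_hook [ 0.571 -0.329  0.143] 0.65
scene tray_grip [ 0.47  -0.358  0.07 ] 0.67
scene stamp [0.567 0.472 0.003] 0.59
scene tape_roll [ 0.797 -0.128 -0.005] 0.64
scene staples_box [0.651 0.469 0.001] 0.6
scene eraser [0.442 0.268 0.001] 0.38
scene highlighter [ 0.443 -0.01   0.001] 0.51
top stand [0.662 0.13  0.004] 0.91
top upper_panel [0.664 0.129 0.003] 0.74
top loop [0.652 0.128 0.199] 0.6
top tray [ 0.575 -0.325 -0.001] 0.92
top tray_hook [ 0.572 -0.325  0.143] 0.67
top tray_grip [ 0.467 -0.352  0.063] 0.69
top stamp [ 0.572  0.469 -0.002] 0.55
top glue_stick [ 0.589  0.389 -0.002] 0.6
top tape_roll [ 0.804 -0.13   0.002] 0.81
top staples_box [0.656 0.469 0.003] 0.6
top highlighter [ 0.441 -0.01   0.006] 0.41
```

View pics/s0.png

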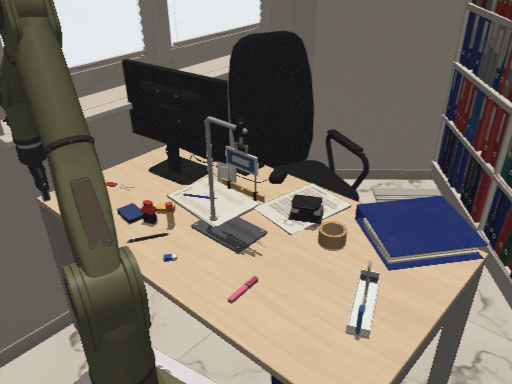

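View pics/t0.png

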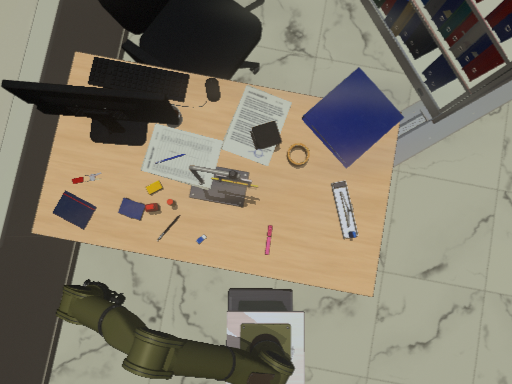

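The scene shows the stand with its blue panel near pixel (240,165), post to its left. The white tray is at (365,300) with its blue tab end towards the robot. The top view shows the tray at (344,210), rotated about 15°, and the stand at (225,190).

```bash
cat >> h.py <<'E'
def goal(pos,yaw,tilt=0):
    """down-pointing tool, x-axis backwards; y along frame yaw; tilt leans tool z forward"""
    T=R.from_euler('z',yaw)*R.from_euler('y',-tilt)*R.from_matrix(np.diag([-1.,1,-1]))
    p,r,s=tool(); sh=r.inv().apply(np.array(pos)-p); rv=(r.inv()*T).as_rotvec()
    return np.round(sh,4),np.round(rv,4)
E
python3 - <<'E'
from h import *
np.set_printoptions(precision=4,suppress=True)
p,r,s=tool()
c=camera_params('wrist'); Rm=cv2.Rodrigues(np.array(c['rvec'],float))[0]; t=np.array(c['tvec']).ravel()
C=-Rm.T@t
print('cam in tool',r.inv().apply(C-p),'cam axes in tool',(r.inv().as_matrix()@Rm.T)); print(c['mtx'])
for cam,names in (('top',('tray','stand')),('scene',('upper_panel','tray'))):
    _,d=snapshot(cam); W=world(cam,d)
    for n in names:
        m=finder.outline_of(cam,n)[0]['mask']&(d>0)
        X=W[m]; print(cam,n,len(X),X.min(0),X.max(0))
        if n=='stand': X=X[(X[:,2]<.03)]
        if n=='tray': X=X[(X[:,2]<.04)]
        rect=cv2.minAreaRect(X[:,:2].astype(np.float32)); print(rect)
        u=np.linalg.svd(X[:,:2]-X[:,:2].mean(0),full_matrices=False)[2][0]; print('pca',np.degrees(np.arctan2(u[1],u[0])))
print(goal([.40,.16,.32],-.13,.7))
E
```

```text
cam in tool [ 0.0758  0.0002 -0.1317] cam axes in tool [[ 0.0003 -0.9558 -0.294 ]
 [ 1.      0.0006 -0.0011]
 [ 0.0012 -0.294   0.9558]]
[[338.8761   0.     257.9802]
 [  0.     338.8761 192.0059]
 [  0.       0.       1.    ]]
top tray 839 [ 0.4543 -0.3785 -0.0111] [ 0.684  -0.2747  0.1604]
((0.5706542730331421, -0.3259941637516022), (0.23415084183216095, 0.06219901144504547), 12.547386169433594)
pca -168.02837875765445
top stand 1601 [ 0.583   0.0665 -0.007 ] [0.7397 0.3208 0.4355]
((0.6692199110984802, 0.1983289122581482), (0.23399078845977783, 0.14600105583667755), 81.62281036376953)
pca -84.58122979887655
scene upper_panel 1024 [ 0.6341  0.0424 -0.2241] [1.6322 0.8399 0.3497]
((1.1255834102630615, 0.45001697540283203), (1.2672791481018066, 0.15785373747348785), 32.580970764160156)
pca 34.79109426249508
scene tray 1538 [ 0.4474 -0.3796 -0.0046] [ 0.7264 -0.2629  0.15  ]
((0.5854206085205078, -0.32012939453125), (0.277046263217926, 0.0641675665974617), 12.066751480102539)
pca -167.7028165734129
(array([-0.2967, -0.3126, -0.0777]), array([-0.1052, -0.6946, -0.2884]))
```

```bash
python3 - <<'E'
from h import *
print(goal([.47,.15,.30],-.145,.8))
E
```

```text
(array([-0.3645, -0.2924, -0.0577]), array([-0.1142, -0.7944, -0.2704]))
```

{"fn": "jog_arm", "kwargs": {
  "plan": [
    [-0.36,-0.29,-0.058,-0.114,-0.794,-0.27,1],
    [-0.36,-0.29,-0.058,-0.114,-0.794,-0.27,1],
    [-0.36,-0.29,-0.058,-0.114,-0.794,-0.27,1],
    [-0.36,-0.29,-0.058,-0.114,-0.794,-0.27,1],
    [-0.36,-0.29,-0.058,-0.114,-0.794,-0.27,1],
    [-0.36,-0.29,-0.058,-0.114,-0.794,-0.27,1],
    [-0.36,-0.29,-0.058,-0.114,-0.794,-0.27,1],
    [-0.36,-0.29,-0.058,-0.114,-0.794,-0.27,1],
    [-0.36,-0.29,-0.058,-0.114,-0.794,-0.27,1],
    [-0.36,-0.29,-0.058,-0.114,-0.794,-0.27,1],
    [-0.36,-0.29,-0.058,-0.114,-0.794,-0.27,1],
    [-0.36,-0.29,-0.058,-0.114,-0.794,-0.27,1],
    [-0.36,-0.29,-0.058,-0.114,-0.794,-0.27,1],
    [-0.36,-0.29,-0.058,-0.114,-0.794,-0.27,1],
    [-0.36,-0.29,-0.058,-0.114,-0.794,-0.27,1],
    [-0.36,-0.29,-0.058,-0.114,-0.794,-0.27,1]
  ]
}}

```text
clock: 2.93
ee_pos: [0.4672, 0.1548, 0.3004]
tool_rot: [0.388, 0.067, 0.919, -0.028]
force: [-0.2, 0.4, -0.2]
finger_gap: 0.0855
grip_force: 0.0
```

```bash
python3 - <<'E'
from h import *
np.set_printoptions(precision=4,suppress=True)
p,r,s=tool(); print(p,r.as_matrix()[:,2],s['clock'],s['force'],s['ft_torque'])
a,d=save('wrist','w1.png'); np.save('d1.npy',d); W=world('wrist',d); np.save('W1.npy',W)
cv2.imwrite('pics/w1b.png',cv2.resize(a[:,:,::-1],(800,600),interpolation=cv2.INTER_CUBIC))
for n in ('loop','upper_panel','stand'):
    for q in finder.pinpoint('wrist',n)[:1]: print(n,q['position'],q['conf'])
E
```

```text
[0.4672 0.1548 0.3004] [ 0.7095 -0.1028 -0.6971] 2.9333 [-0.1932  0.4371 -0.1533] [0.1024 0.7472 0.03  ]
loop [0.6661, 0.1315, 0.2027] 0.96
stand [0.6606, 0.1322, 0.0023] 0.59
```

View pics/w1b.png

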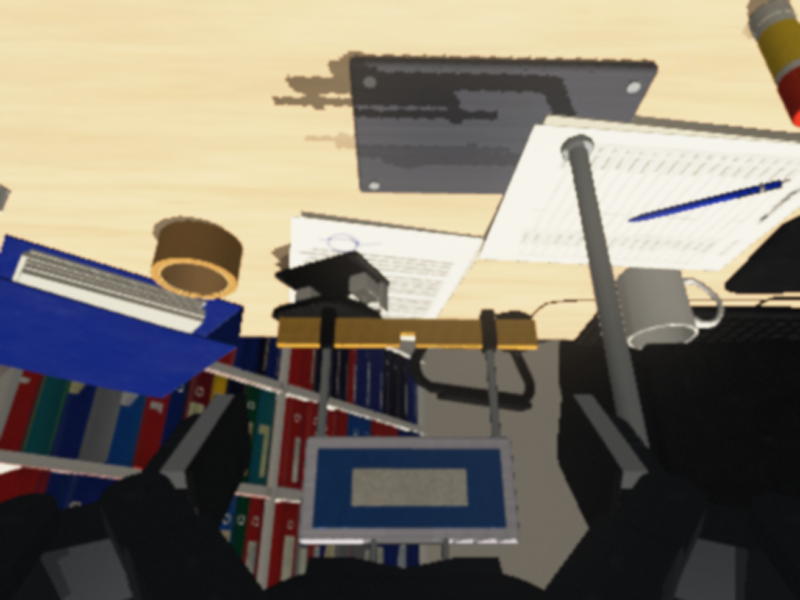

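The picture is upside down: the brass rail runs from (278,333) to (537,333), clamps at x≈327 and 489, and the light notch is at (407,341) in its top edge, about midway between the clamps. I'll measure it from the depth.

```bash
python3 - <<'E'
from h import *
np.set_printoptions(precision=4,suppress=True,linewidth=180)
W=np.load('W1.npy'); a=cv2.imread('pics/w1.png')[:,:,::-1].astype(int)
# front face/top of rail
b=(a[...,0]-a[...,2]>60)
m=b&(W[...,0]>.58)&(W[...,0]<.75)&(W[...,2]>.16)&(W[...,2]<.23)
X=W[m]; print(m.sum(),X.mean(0)); vs,us=np.where(m); print(us.min(),us.max(),vs.min(),vs.max())
f=np.polyfit(X[:,1],X[:,0],1); print('x=f(y)',f,'yaw',np.degrees(np.arctan(-f[0])),'z',np.percentile(X[:,2],[2,50,98]), 'y range',X[:,1].min(),X[:,1].max())
print('bottom rows');
for v in range(214,226): print(v,''.join('#' if m[v,u] else '.' for u in range(176,346,1)))
# clamps: dark columns in rail rows
row=a[208,176:346].sum(-1); print('dark',176+np.where(row<120)[0])
for v,u in((208,209),(208,313),(208,260),(219,250),(219,270)): print(v,u,W[v,u])
# panel blue: 
pb=(a[...,2]-a[...,0]>50)&(W[...,2]>.25)&(W[...,2]<.34)&(W[...,0]>.58)&(W[...,0]<.72)
P=W[pb]; f=np.polyfit(P[:,1],P[:,0],1); print('panel',P.mean(0),np.degrees(np.arctan(-f[0])),P.min(0),P.max(0))
E
```

```text
2600 [0.6558 0.131  0.1909]
177 381 196 223
x=f(y) [0.1677 0.6339] yaw -9.522004208737457 z [0.1804 0.191  0.2   ] y range 0.04262194986474258 0.2664797593281875
bottom rows
214 .###########################...........###################################.#########################################################...........########################...
215 ..##########################...........##########################################.........##########################################...........########################...
216 ..##########################...........########################################............#########################################...........######.#################...
217 ..##########################...........########################################............#########################################...........#########################..
218 ..##########################...........#########################################...........###############################.#########...........########################...
219 .############################.........#########
[... 765 characters left out ...]
.........###########...........########################...
224 ..........................................................................................................................................................................
225 ..........................................................................................................................................................................
dark [205 206 207 208 209 210 211 212 213]
208 209 [0.6429 0.0777 0.187 ]
208 313 [0.6611 0.1886 0.186 ]
208 260 [0.6556 0.1314 0.1848]
219 250 [0.6528 0.1209 0.1982]
219 270 [0.6566 0.142  0.1979]
panel [0.6472 0.0909 0.2946] -9.548886097649948 [0.643  0.0779 0.2715] [0.654  0.1306 0.3141]
```

Notch centre lies about 0 mm from the loop's middle. The loop is at ≈(0.660, 0.131, 0.200) with yaw ≈ -9.3°. Next I go above the tray's tab.

```bash
python3 - <<'E'
from h import *
print(goal([.46,-.35,.22],.215,0))
E
```

```text
(array([ 0.0122, -0.5023,  0.1022]), array([-0.1423,  0.7907, -0.3371]))
```

{"fn": "jog_arm", "kwargs": {
  "plan": [
    [0.012,-0.502,0.102,-0.142,0.791,-0.337,1],
    [0.012,-0.502,0.102,-0.142,0.791,-0.337,1],
    [0.012,-0.502,0.102,-0.142,0.791,-0.337,1],
    [0.012,-0.502,0.102,-0.142,0.791,-0.337,1],
    [0.012,-0.502,0.102,-0.142,0.791,-0.337,1],
    [0.012,-0.502,0.102,-0.142,0.791,-0.337,1],
    [0.012,-0.502,0.102,-0.142,0.791,-0.337,1],
    [0.012,-0.502,0.102,-0.142,0.791,-0.337,1],
    [0.012,-0.502,0.102,-0.142,0.791,-0.337,1],
    [0.012,-0.502,0.102,-0.142,0.791,-0.337,1],
    [0.012,-0.502,0.102,-0.142,0.791,-0.337,1],
    [0.012,-0.502,0.102,-0.142,0.791,-0.337,1],
    [0.012,-0.502,0.102,-0.142,0.791,-0.337,1],
    [0.012,-0.502,0.102,-0.142,0.791,-0.337,1],
    [0.012,-0.502,0.102,-0.142,0.791,-0.337,1],
    [0.012,-0.502,0.102,-0.142,0.791,-0.337,1],
    [0.012,-0.502,0.102,-0.142,0.791,-0.337,1]
  ]
}}

```text
clock: 4.55
ee_pos: [0.488, -0.1407, 0.2525]
tool_rot: [0.076, -0.073, 0.994, -0.038]
force: [1.0, -0.7, -0.5]
finger_gap: 0.0855
grip_force: 0.0
```

```bash
python3 - <<'E'
from h import *
np.set_printoptions(precision=4,suppress=True)
p,r,s=tool(); print(p,r.as_matrix(),s['clock'],s['force'])
a,d=save('wrist','w2.png'); W=world('wrist',d)
for n in ('tray','tray_hook','tray_grip'):
    for q in finder.pinpoint('wrist',n)[:1]: print(n,q['position'],q['conf'])
ai=a.astype(int)
m=(ai[...,2]-ai[...,0]>50)&(W[...,2]>.05)&(W[...,2]<.1)&(abs(W[...,0]-.467)<.05)&(abs(W[...,1]+.35)<.05)
X=W[m]; print('tab',len(X),X.mean(0),X.min(0),X.max(0)); T=X[X[:,2]>.082]; print('top',len(T),cv2.minAreaRect(T[:,:2].astype(np.float32)) if len(T)>5 else '')
k=finder.outline_of('wrist','tray')[0]['mask']&(W[...,2]>.015)&(W[...,2]<.03)&(ai.min(-1)>110)
Y=W[k]; print('tray rim',len(Y),Y.mean(0),cv2.minAreaRect(Y[:,:2].astype(np.float32)))
E
```

```text
[ 0.488  -0.1407  0.2525] [[-0.9777 -0.1395  0.1571]
 [-0.1512  0.9864 -0.0651]
 [-0.1458 -0.0874 -0.9854]] 4.55 [ 1.0139 -0.7044 -0.5274]
tray [0.5721, -0.3284, 0.0028] 0.81
tray_hook [0.5717, -0.3285, 0.1416] 0.82
tray_grip [0.4648, -0.3494, 0.0656] 0.98
tab 338 [ 0.4629 -0.3599  0.0857] [ 0.4512 -0.3665  0.0818] [ 0.4746 -0.3539  0.0882]
top 337 ((0.4631502628326416, -0.3606991469860077), (0.023487238213419914, 0.010274368338286877), 10.8048677444458)
tray rim 1122 [ 0.5571 -0.3371  0.0255] ((0.5693806409835815, -0.3403550684452057), (0.23625627160072327, 0.061971209943294525), 11.47379207611084)
```

View pics/w2.png

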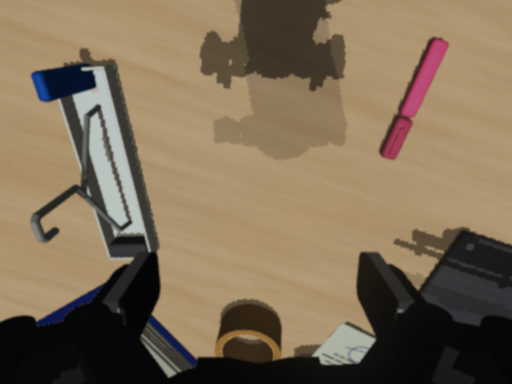

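The wrist view, taken while still moving, shows the tray at left: tab at (62,82), hook at (45,225). I'll finish the approach and measure at rest.

```bash
python3 - <<'E'
from h import *
p,r,s=tool(); print(p); print(goal([.462,-.350,.17],.205,0))
E
```

```text
[ 0.48798036 -0.14195978  0.2519653 ]
(array([ 0.0677, -0.1945,  0.0909]), array([-0.0956,  0.1458, -0.0648]))
```

{"fn": "jog_arm", "kwargs": {
  "plan": [
    [0.068,-0.195,0.091,-0.096,0.146,-0.065,1],
    [0.068,-0.195,0.091,-0.096,0.146,-0.065,1],
    [0.068,-0.195,0.091,-0.096,0.146,-0.065,1],
    [0.068,-0.195,0.091,-0.096,0.146,-0.065,1],
    [0.068,-0.195,0.091,-0.096,0.146,-0.065,1],
    [0.068,-0.195,0.091,-0.096,0.146,-0.065,1],
    [0.068,-0.195,0.091,-0.096,0.146,-0.065,1],
    [0.068,-0.195,0.091,-0.096,0.146,-0.065,1],
    [0.068,-0.195,0.091,-0.096,0.146,-0.065,1],
    [0.068,-0.195,0.091,-0.096,0.146,-0.065,1],
    [0.068,-0.195,0.091,-0.096,0.146,-0.065,1],
    [0.068,-0.195,0.091,-0.096,0.146,-0.065,1],
    [0.068,-0.195,0.091,-0.096,0.146,-0.065,1]
  ]
}}

```text
clock: 5.88
ee_pos: [0.462, -0.3511, 0.171]
tool_rot: [0.0, -0.103, 0.995, -0.0]
force: [-1.4, 0.2, 0.3]
finger_gap: 0.0854
grip_force: 0.0
```

```bash
cat > tab.py <<'E'
from h import *
np.set_printoptions(precision=4,suppress=True)
p,r,s=tool(); print(p,r.as_matrix(),s['clock'],s['force'],abs(s['qvel']).max())
a,d=save('wrist','w3.png'); W=world('wrist',d)
for q in finder.pinpoint('wrist','tray_grip')[:1]: print(q['position'],q['conf'])
ai=a.astype(int)
m=(ai[...,2]-ai[...,0]>50)&(W[...,2]>.05)&(W[...,2]<.1)&(abs(W[...,0]-.467)<.05)&(abs(W[...,1]+.35)<.05)
X=W[m]; print('tab',len(X),X.mean(0),X.min(0),X.max(0)); T=X[X[:,2]>.082]; print('top',len(T),cv2.minAreaRect(T[:,:2].astype(np.float32)) if len(T)>5 else '')
k=(W[...,2]>.018)&(W[...,2]<.03)&(ai.min(-1)>110)&(abs(W[...,0]-.57)<.15)&(abs(W[...,1]+.33)<.07)
Y=W[k]; print('tray rim',len(Y),Y.mean(0),cv2.minAreaRect(Y[:,:2].astype(np.float32)))
E
python3 tab.py
```

```text
[ 0.462  -0.3511  0.171 ] [[-0.9789 -0.2044  0.0004]
 [-0.2044  0.9789 -0.0009]
 [-0.0002 -0.001  -1.    ]] 5.8833 [-1.412   0.2424  0.3175] 0.008589010613424897
[0.4684, -0.3498, 0.0669] 0.93
tab 337 [ 0.4685 -0.3493  0.0863] [ 0.4592 -0.3553  0.084 ] [ 0.4786 -0.3436  0.0882]
top 337 ((0.4688619077205658, -0.34932196140289307), (0.019374441355466843, 0.008984453976154327), 11.92743968963623)
tray rim 1361 [ 0.5324 -0.339   0.0261] ((0.5495343208312988, -0.33215856552124023), (0.18915025889873505, 0.06009938567876816), 12.30463981628418)
```

{"fn": "jog_arm", "kwargs": {
  "plan": [
    [-0.007,0,0.04,0,0,0,1],
    [-0.007,0,0.08,0,0,0,1],
    [-0.007,0,0.1,0,0,0,1],
    [-0.007,0,0.115,0,0,0,1],
    [-0.007,0,0.115,0,0,0,1],
    [-0.007,0,0.115,0,0,0,0.5],
    [-0.007,0,0.115,0,0,0,0.3],
    [-0.007,0,0.115,0,0,0,0.2],
    [-0.007,0,0.115,0,0,0,0.1],
    [-0.007,0,0.115,0,0,0,0],
    [-0.007,0,0.115,0,0,0,0],
    [-0.007,0,0.115,0,0,0,0],
    [-0.007,0,0.115,0,0,0,0],
    [-0.007,0,0.115,0,0,0,0],
    [-0.007,0,0.115,0,0,0,0]
  ],
  "grip_force": 70
}}

```text
clock: 7.23
ee_pos: [0.4688, -0.3509, 0.056]
tool_rot: [0.0, -0.102, 0.995, -0.001]
force: [-0.8, -1.0, 4.8]
finger_gap: 0.0112
grip_force: 69.4
```

{"fn": "jog_arm", "kwargs": {
  "plan": [
    [0,0,-0.005,0,0,0,0],
    [0,0,-0.015,0,0,0,0],
    [0,0,-0.03,0,0,0,0],
    [0,0,-0.05,0,0,0,0],
    [0,0,-0.07,0,0,0,0],
    [0,0,-0.09,0,0,0,0],
    [0,0,-0.105,0,0,0,0],
    [0,0,-0.115,0,0,0,0],
    [0,0,-0.12,0,0,0,0],
    [0,0,-0.12,0,0,0,0],
    [0,0,-0.12,0,0,0,0],
    [0,0,-0.12,0,0,0,0]
  ]
}}

```text
clock: 8.23
ee_pos: [0.4676, -0.3502, 0.1745]
tool_rot: [-0.001, -0.102, 0.995, 0.0]
force: [-0.8, -0.2, -2.7]
finger_gap: 0.0109
grip_force: 68.6
```

```bash
python3 - <<'E'
from h import *
np.set_printoptions(precision=4,suppress=True)
p,r,s=tool(); print(p,s['force'],s['ft_torque'])
ps,ds=save('scene','s1.png'); W=world('scene',ds)
for n in ('tray','tray_hook','tray_grip'):
    for q in finder.pinpoint('scene',n)[:1]: print(n,q['position'],q['conf'])
p2,_=snapshot('top')
for n in ('tray_hook','tray'):
    for q in finder.pinpoint('top',n)[:1]: print(n,q['position'],q['conf'])
# pre-insertion: loop, hook 60 mm short, 15 mm to -y side
yaw=-.162; L=np.array([.660,.131,.200]); c,s_=np.cos(yaw),np.sin(yaw)
ex=np.array([c,s_,0]); ey=np.array([-s_,c,0])
for dx in(-.10,0): 
    H=L+ex*dx-ey*.016; P=H-ex*.108; P[2]=.200+.032-.084; print(dx,P,goal(P,yaw))
E
```

```text
[ 0.4676 -0.3502  0.1745] [-0.7921 -0.1873 -2.692 ] [-0.0253  0.1663 -0.0643]
tray [0.569, -0.3282, 0.1198] 0.97
tray_grip [0.4663, -0.3555, 0.1866] 0.57
tray_hook [0.5706, -0.3293, 0.2604] 0.98
tray [0.5758, -0.3252, 0.1211] 0.94
-0.1 [0.4521 0.1488 0.148 ] (array([-0.0855,  0.492 ,  0.0272]), array([-0.0002, -0.0004,  0.3665]))
0 [0.5508 0.1326 0.148 ] (array([-0.1789,  0.4561,  0.0271]), array([-0.0002, -0.0004,  0.3665]))
```

```bash
python3 -c "
import cv2;a=cv2.imread('pics/s1.png')[150:350,250:450];cv2.imwrite('pics/s1c.png',cv2.resize(a,(600,600),interpolation=cv2.INTER_CUBIC))"
```

```text
(no output)
```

View pics/s1c.png

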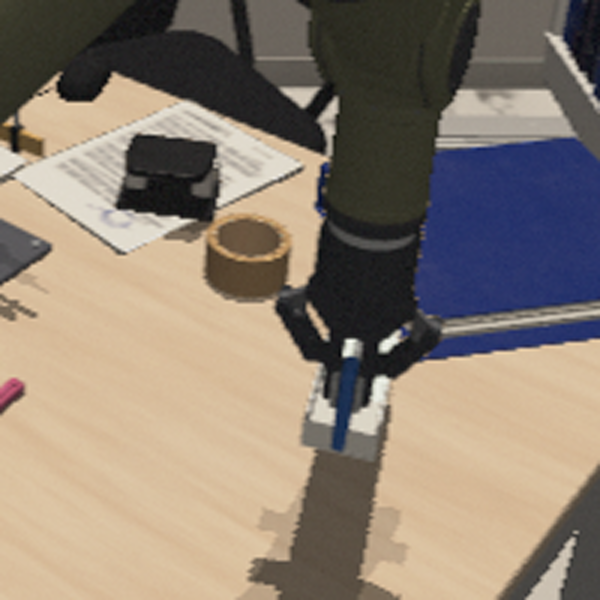

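The tray hangs from the gripper, roughly level (tab at (348,390) in the crop). I'll carry it to the pre-insertion pose: hook 100 mm short of the rail and 16 mm to the -y side of the notch.

{"fn": "jog_arm", "kwargs": {
  "plan": [
    [-0.001,0.004,0,0,0,0.003,0],
    [-0.003,0.017,0.001,0,0,0.013,0],
    [-0.006,0.036,0.002,0,0,0.027,0],
    [-0.011,0.062,0.003,0,0,0.046,0],
    [-0.016,0.092,0.005,0,0,0.069,0],
    [-0.022,0.127,0.007,0,0,0.095,0],
    [-0.029,0.165,0.009,0,0,0.123,0],
    [-0.036,0.205,0.011,0,0,0.153,0],
    [-0.043,0.246,0.013,0,0,0.183,0],
    [-0.05,0.287,0.016,0,0,0.214,0],
    [-0.057,0.327,0.018,0,0,0.243,0],
    [-0.063,0.365,0.02,0,0,0.272,0],
    [-0.069,0.4,0.022,0,0,0.298,0],
    [-0.075,0.43,0.024,0,0,0.32,0],
    [-0.079,0.456,0.025,0,0,0.339,0],
    [-0.083,0.475,0.026,0,0,0.354,0],
    [-0.085,0.488,0.027,0,0,0.363,0],
    [-0.086,0.492,0.027,0,0,0.3665,0],
    [-0.086,0.492,0.027,0,0,0.3665,0],
    [-0.086,0.492,0.027,0,0,0.3665,0]
  ]
}}

```text
clock: 10.25
ee_pos: [0.4526, 0.1479, 0.1483]
tool_rot: [-0.0, 0.081, 0.997, -0.001]
force: [-0.7, -0.2, -2.4]
finger_gap: 0.0112
grip_force: 68.6
```

```bash
cat > look.py <<'E'
from h import *
import sys
np.set_printoptions(precision=4,suppress=True)
p,r,s=tool(); M=r.as_matrix(); print(p,'z',M[:,2],'yaw',np.arctan2(-M[0,1],M[1,1]),s['clock'],s['force'],s['ft_torque'])
a,ds=save('scene',sys.argv[1]+'.png')
for n in ('tray','tray_hook','loop'):
    for q in finder.pinpoint('scene',n)[:1]: print('scene',n,np.array(q['position']),q['conf'])
b,_=save('top',sys.argv[1]+'t.png')
for n in ('tray','tray_hook','loop'):
    for q in finder.pinpoint('top',n)[:1]: print('top',n,np.array(q['position']),q['conf'])
E
python3 look.py s2; python3 -c "
import cv2,numpy as np;a=cv2.imread('pics/s2.png')[110:260,160:310];b=cv2.imread('pics/s2t.png')[140:260,170:320];cv2.imwrite('pics/s2c.png',np.hstack([cv2.resize(x,(400,400*x.shape[0]//x.shape[1]),interpolation=cv2.INTER_CUBIC)[:320] for x in (a,b)]))"
```

```text
[0.4526 0.1479 0.1483] z [-0.0003 -0.0014 -1.    ] yaw -0.1624971537460347 10.25 [-0.6572 -0.1699 -2.3677] [-0.0009  0.1649 -0.006 ]
scene tray [0.5572 0.1345 0.0944] 0.69
scene tray_hook [0.5594 0.1311 0.2319] 0.81
scene loop [0.6594 0.132  0.1964] 0.57
top tray [0.5628 0.1313 0.0922] 0.57
top tray_hook [0.557  0.1302 0.2339] 0.89
top loop [0.657  0.128  0.1987] 0.52
```

View pics/s2c.png

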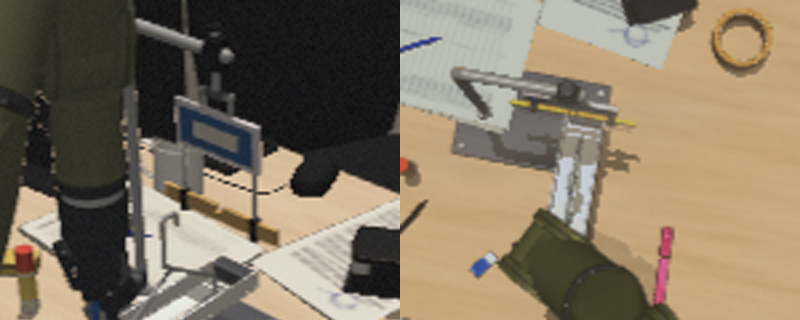

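The hook sits in front of the window at the right height (hook at (170,225) in the left crop, rail from (165,188) to (278,235), notch near (215,212)). Pushing it through.

{"fn": "jog_arm", "kwargs": {
  "plan": [
    [-0.003,0,0,0,0,0,0],
    [-0.01,0,0,0,0,0,0],
    [-0.02,0,0,0,0,0,0],
    [-0.032,0,0,0,0,0,0],
    [-0.044,0,0,0,0,0,0],
    [-0.056,0,0,0,0,0,0],
    [-0.068,0,0,0,0,0,0],
    [-0.08,0,0,0,0,0,0],
    [-0.09,0,0,0,0,0,0],
    [-0.097,0,0,0,0,0,0],
    [-0.1,0,0,0,0,0,0],
    [-0.1,0,0,0,0,0,0],
    [-0.1,0,0,0,0,0,0],
    [-0.1,0,0,0,0,0,0]
  ]
}}

```text
clock: 11.82
ee_pos: [0.5507, 0.1328, 0.1482]
tool_rot: [-0.0, 0.081, 0.997, -0.0]
force: [0.5, -0.1, -2.1]
finger_gap: 0.0114
grip_force: 68.6
```

```bash
python3 look.py s3; python3 -c "
import cv2,numpy as np;a=cv2.imread('pics/s3.png')[140:220,200:300];b=cv2.imread('pics/s3t.png')[160:220,200:275];cv2.imwrite('pics/s3c.png',np.hstack([cv2.resize(x,(400,320),interpolation=cv2.INTER_CUBIC)[:320] for x in (a,b)]))"
```

```text
[0.5507 0.1328 0.1482] z [-0.0009 -0.0006 -1.    ] yaw -0.16141044232880428 11.8167 [ 0.4608 -0.1083 -2.1092] [0.0241 0.1709 0.0449]
scene tray [0.657  0.1167 0.0929] 0.88
scene tray_hook [0.6577 0.1182 0.2319] 0.61
scene loop [0.6609 0.1278 0.2004] 0.84
top tray [0.66   0.1167 0.0939] 0.81
top tray_hook [0.6552 0.1187 0.2361] 0.96
top loop [0.657  0.1278 0.1975] 0.67
```

View pics/s3c.png

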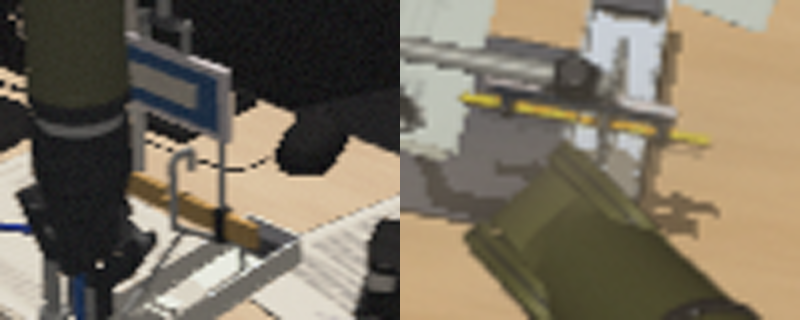

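The hook is through the window with the rail beneath it (crown at (180,155) in the left crop). Lowering gently.

{"fn": "jog_arm", "kwargs": {
  "plan": [
    [0,0,0.003,0,0,0,0],
    [0,0,0.008,0,0,0,0],
    [0,0,0.014,0,0,0,0],
    [0,0,0.02,0,0,0,0],
    [0,0,0.025,0,0,0,0],
    [0,0,0.028,0,0,0,0],
    [0,0,0.03,0,0,0,0],
    [0,0,0.031,0,0,0,0],
    [0,0,0.032,0,0,0,0],
    [0,0,0.033,0,0,0,0],
    [0,0,0.034,0,0,0,0],
    [0,0,0.035,0,0,0,0],
    [0,0,0.036,0,0,0,0],
    [0,0,0.036,0,0,0,0],
    [0,0,0.036,0,0,0,0]
  ]
}}

```text
clock: 13.47
ee_pos: [0.5516, 0.1327, 0.1125]
tool_rot: [0.0, 0.081, 0.997, -0.0]
force: [-0.5, 0.2, -0.8]
finger_gap: 0.0114
grip_force: 68.7
```

```bash
python3 look.py s4
```

```text
[0.5516 0.1327 0.1125] z [ 0.0005 -0.0004 -1.    ] yaw -0.1621618950517109 13.4667 [-0.5413  0.2015 -0.8492] [0.0312 0.0139 0.0004]
scene tray [0.6575 0.1181 0.0605] 0.59
scene tray_hook [0.6575 0.1153 0.1999] 0.74
scene loop [0.6592 0.1306 0.1963] 0.81
top tray [0.6613 0.115  0.0571] 0.78
top tray_hook [0.6544 0.1151 0.2006] 0.55
top loop [0.6532 0.1287 0.1972] 0.81
```

Contact shows about 1.4 N on the rail, roughly the tray's weight. Sliding in +y.

{"fn": "jog_arm", "kwargs": {
  "plan": [
    [0,0,0.001,0,0,0,0],
    [0,0.001,0.002,0,0,0,0],
    [0,0.002,0.002,0,0,0,0],
    [0,0.003,0.002,0,0,0,0],
    [0,0.004,0.002,0,0,0,0],
    [0,0.005,0.002,0,0,0,0],
    [0,0.006,0.002,0,0,0,0],
    [0,0.007,0.002,0,0,0,0],
    [0,0.008,0.002,0,0,0,0],
    [0,0.009,0.002,0,0,0,0],
    [0,0.01,0.002,0,0,0,0],
    [0,0.011,0.002,0,0,0,0],
    [0,0.012,0.002,0,0,0,0],
    [0,0.012,0.002,0,0,0,0]
  ]
}}

```text
clock: 15.03
ee_pos: [0.5531, 0.1451, 0.1101]
tool_rot: [-0.0, 0.081, 0.997, -0.0]
force: [-0.6, 0.9, -1.1]
finger_gap: 0.0112
grip_force: 68.6
```

```bash
cat > st.py <<'E'
from h import *
np.set_printoptions(precision=4,suppress=True)
p,r,s=tool(); ey=np.array([-np.sin(-.162),np.cos(-.162),0]); ex=np.array([np.cos(-.162),np.sin(-.162),0])
H=p+r.as_matrix()@[-.108,0,-.084]; d=H-np.array([.660,.131,.2])
print('hook rel loop x %.4f y %.4f z %.4f'%(d@ex,d@ey,d[2]),'F',s['force'],'along x,y',s['force']@ex,s['force']@ey,'T',s['ft_torque'],s['clock'],'Tpitch %.3f Tyaw %.3f'%(s['ft_torque']@ey,s['ft_torque'][2]))
E
python3 st.py
```

```text
hook rel loop x 0.0002 y -0.0033 z -0.0059 F [-0.5631  0.8762 -1.0626] along x,y -0.6970847998043114 0.773887881947151 T [0.0584 0.1111 0.0219] 15.0333 Tpitch 0.119 Tyaw 0.022
```

The load on the hook has dropped at y≈-3 mm, so it is entering the notch's mouth. Continuing and lowering.

{"fn": "jog_arm", "kwargs": {
  "plan": [
    [0,0.001,0,0,0,0,0],
    [0,0.002,0,0,0,0,0],
    [0,0.003,0,0,0,0,0],
    [0,0.003,0.001,0,0,0,0],
    [0,0.003,0.002,0,0,0,0],
    [0,0.003,0.002,0,0,0,0],
    [0,0.003,0.002,0,0,0,0]
  ]
}}

```text
clock: 15.62
ee_pos: [0.5538, 0.1472, 0.1082]
tool_rot: [-0.0, 0.081, 0.997, -0.0]
force: [1.2, -0.6, -1.5]
finger_gap: 0.0112
grip_force: 68.6
```

```bash
python3 st.py; python3 look.py s5
```

```text
hook rel loop x 0.0006 y -0.0011 z -0.0078 F [ 1.1576 -0.6322 -1.4792] along x,y 1.2444244862906109 -0.4372004107099463 T [0.0414 0.1382 0.0154] 15.6167 Tpitch 0.143 Tyaw 0.015
[0.5538 0.1472 0.1082] z [-0.0002 -0.0007 -1.    ] yaw -0.16231341526417853 15.6167 [ 1.1576 -0.6322 -1.4792] [0.0414 0.1382 0.0154]
scene tray_hook [0.6585 0.1293 0.1911] 0.97
scene loop [0.6593 0.13   0.1966] 0.76
top tray [0.6626 0.1315 0.0538] 0.93
top tray_hook [0.6608 0.1272 0.1954] 0.9
top loop [0.657  0.1267 0.2022] 0.65
```

Hook is 7.8 mm below the rail's top with little load, so it has dropped in. Lowering a further 4.5 mm to seat it on the notch floor.

{"fn": "jog_arm", "kwargs": {
  "plan": [
    [0,0,0.001,0,0,0,0],
    [0,0,0.002,0,0,0,0],
    [0,0,0.003,0,0,0,0],
    [0,0,0.004,0,0,0,0],
    [0,0,0.0045,0,0,0,0],
    [0,0,0.0045,0,0,0,0],
    [0,0,0.0045,0,0,0,0],
    [0,0,0.0045,0,0,0,0]
  ]
}}

```text
clock: 16.68
ee_pos: [0.554, 0.1475, 0.1039]
tool_rot: [0.0, 0.081, 0.997, -0.0]
force: [-0.4, -0.2, -0.5]
finger_gap: 0.0114
grip_force: 68.6
```

```bash
python3 st.py; python3 look.py s6
```

```text
hook rel loop x 0.0007 y -0.0008 z -0.0121 F [-0.4417 -0.1594 -0.5204] along x,y -0.41019358766867153 -0.22852683844877192 T [ 0.0023  0.025  -0.0209] 16.6833 Tpitch 0.025 Tyaw -0.021
[0.554  0.1475 0.1039] z [ 0.0003 -0.0004 -1.    ] yaw -0.16208725010086192 16.6833 [-0.4417 -0.1594 -0.5204] [ 0.0023  0.025  -0.0209]
scene tray [0.6573 0.1356 0.0502] 0.92
scene tray_hook [0.6601 0.1307 0.1911] 0.93
scene loop [0.6598 0.1318 0.196 ] 0.96
top tray [0.6566 0.1298 0.0495] 0.81
top tray_hook [0.6562 0.1265 0.1892] 0.77
top loop [0.6544 0.1311 0.1945] 0.46
```

Load ≈ tray's weight, and the depth below the rail top matches the notch. Releasing slowly.

{"fn": "jog_arm", "kwargs": {
  "plan": [
    [0,0,0,0,0,0,0.13],
    [0,0,0,0,0,0,0.15],
    [0,0,0,0,0,0,0.18],
    [0,0,0,0,0,0,0.22],
    [0,0,0,0,0,0,0.27],
    [0,0,0,0,0,0,0.33],
    [0,0,0,0,0,0,0.4],
    [0,0,0,0,0,0,0.5],
    [0,0,0,0,0,0,0.6],
    [0,0,0,0,0,0,0.6],
    [0,0,0,0,0,0,0.6],
    [0,0,0,0,0,0,0.6]
  ],
  "grip_force": 20
}}

```text
clock: 18.08
ee_pos: [0.5538, 0.1474, 0.1038]
tool_rot: [0.0, 0.081, 0.997, -0.0]
force: [-0.7, -0.3, -0.3]
finger_gap: 0.0512
grip_force: 0.0
```

```bash
python3 st.py; python3 look.py s7; python3 - <<'E'
from h import *
np.set_printoptions(precision=4,suppress=True)
a,d=save('wrist','w7.png'); W=world('wrist',d); ai=a.astype(int)
m=(ai[...,2]-ai[...,0]>50)&(W[...,2]>.08)&(W[...,2]<.17)&(abs(W[...,0]-.553)<.06)&(abs(W[...,1]-.147)<.06)
X=W[m]; T=X[X[:,2]>X[:,2].max()-.006]; print('tab',len(X),X.mean(0),X.max(0),cv2.minAreaRect(T[:,:2].astype(np.float32)))
E
```

```text
hook rel loop x 0.0006 y -0.0009 z -0.0122 F [-0.6536 -0.2678 -0.2845] along x,y -0.6018280628695781 -0.36966478750143067 T [-0.0125  0.0219  0.0307] 18.0833 Tpitch 0.020 Tyaw 0.031
[0.5538 0.1474 0.1038] z [-0.     -0.0005 -1.    ] yaw -0.16203239393687524 18.0833 [-0.6536 -0.2678 -0.2845] [-0.0125  0.0219  0.0307]
scene tray [0.655  0.1288 0.0463] 0.7
scene tray_hook [0.6595 0.1299 0.1895] 0.88
scene loop [0.6589 0.1306 0.1929] 0.84
top tray [0.6615 0.132  0.0503] 0.6
top tray_hook [0.658  0.1284 0.1899] 0.93
top loop [0.6572 0.127  0.1963] 0.55
tab 1238 [0.5527 0.1483 0.1326] [0.5646 0.153  0.1346] ((0.5528862476348877, 0.14848287403583527), (0.009489270858466625, 0.023347822949290276), 81.09945678710938)
```

View pics/w7.png

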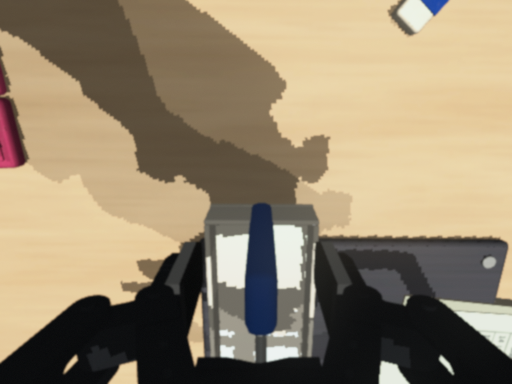

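The tray is free with its tab centred between the fingers at (262,270). Backing away.

{"fn": "jog_arm", "kwargs": {
  "plan": [
    [0.003,0,0,0,0,0,0.6],
    [0.01,0,0,0,0,0,0.6],
    [0.02,0,0,0,0,0,0.6],
    [0.035,0,0,0,0,0,0.6],
    [0.05,0,0,0,0,0,0.6],
    [0.07,0,0,0,0,0,0.6],
    [0.09,0,0,0,0,0,0.6],
    [0.1,0,-0.03,0,0,0,0.6],
    [0.11,0,-0.06,0,0,0,0.6],
    [0.11,0,-0.1,0,-0.1,0,0.6],
    [0.11,0,-0.14,0,-0.2,0,0.6],
    [0.11,0,-0.17,0,-0.32,0,0.6],
    [0.11,0,-0.2,0,-0.44,0,0.6],
    [0.11,0,-0.2,0,-0.56,0,0.6],
    [0.11,0,-0.2,0,-0.68,0,0.6],
    [0.11,0,-0.2,0,-0.8,0,0.6],
    [0.11,0,-0.2,0,-0.8,0,0.6],
    [0.11,0,-0.2,0,-0.8,0,0.6],
    [0.11,0,-0.2,0,-0.8,0,0.6]
  ]
}}

```text
clock: 20.12
ee_pos: [0.4443, 0.158, 0.3022]
tool_rot: [0.359, 0.079, 0.929, -0.045]
force: [-0.0, -1.2, -0.7]
finger_gap: 0.0509
grip_force: 0.0
```

```bash
python3 look.py s8; python3 - <<'E'
from h import *
np.set_printoptions(precision=4,suppress=True)
a,d=save('wrist','w8.png'); W=world('wrist',d); ai=a.astype(int); np.save('W8.npy',W)
m=(ai[...,2]-ai[...,0]>50)&(W[...,2]>.08)&(W[...,2]<.17)&(abs(W[...,0]-.553)<.06)&(abs(W[...,1]-.147)<.06)
X=W[m]; print('tab',len(X),X.mean(0),X.max(0))
k=(W[...,2]>.03)&(W[...,2]<.1)&(ai.min(-1)>90)&(abs(W[...,0]-.65)<.15)&(abs(W[...,1]-.13)<.06)
Y=W[k]; A=np.c_[Y[:,:2]-Y[:,:2].mean(0),np.ones(len(Y))]; print('tray',len(Y),Y.min(0),Y.max(0))
# top rim: highest points per x-bin
ex=np.array([np.cos(-.162),np.sin(-.162)]); u=(Y[:,:2]-[.66,.131])@ex
for lo in np.arange(-.12,.12,.04):
    q=(u>=lo)&(u<lo+.04); print(round(lo,2),q.sum(),np.percentile(Y[q,2],98) if q.sum()>3 else '')
cv2.imwrite('pics/w8b.png',cv2.resize(a[:,:,::-1],(800,600),interpolation=cv2.INTER_CUBIC))
E
```

```text
[0.4443 0.158  0.3022] z [ 0.6596 -0.1403 -0.7384] yaw -0.18012259167282546 20.1167 [-0.0488 -1.2404 -0.6818] [ 0.0778  0.6978 -0.0602]
scene tray [ 0.4459 -0.0081  0.0026] 0.74
scene tray_hook [0.6616 0.1303 0.1858] 0.59
scene loop [0.6603 0.1304 0.194 ] 0.89
top tray_hook [0.6576 0.1292 0.1879] 0.88
top loop [0.6542 0.129  0.1961] 0.73
tab 229 [0.5487 0.1472 0.1303] [0.5647 0.1532 0.1344]
tray 5020 [0.5375 0.0838 0.0463] [0.7782 0.1769 0.0999]
-0.12 1510 0.07918535917832062
-0.08 1016 0.0961907122920052
-0.04 736 0.07373936499299769
0.0 713 0.07327269017206332
0.04 563 0.0728944842935574
0.08 472 0.07288575502821977
```

View pics/w8b.png

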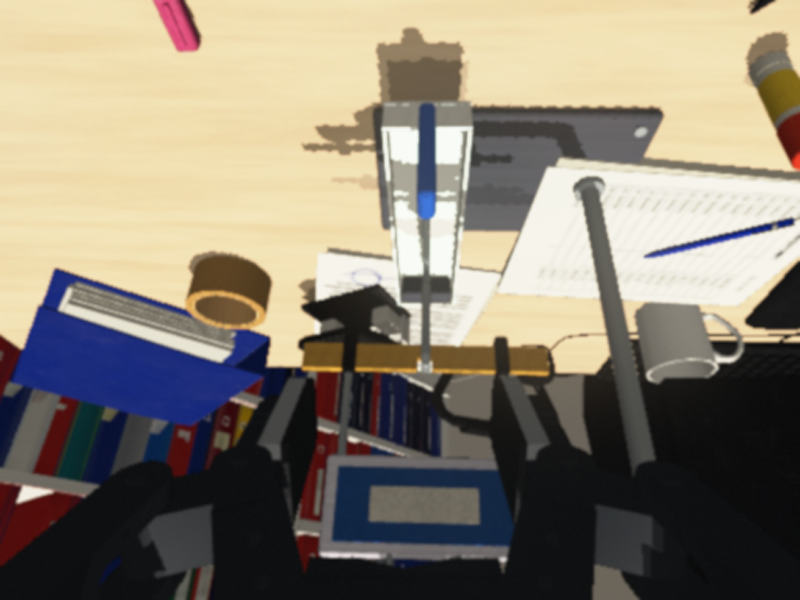

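The tray hangs level, with its rim at z≈0.073 along its length. Its hook sits flush in the rail's notch at (425,363), between the clamps at (349,357) and (501,357). I'll let it settle a moment, then check and hand in.

{"fn": "jog_arm", "kwargs": {
  "plan": [
    [0,0,0,0,0,0,0.6],
    [0,0,0,0,0,0,0.6],
    [0,0,0,0,0,0,0.6],
    [0,0,0,0,0,0,0.6],
    [0,0,0,0,0,0,0.6],
    [0,0,0,0,0,0,0.6],
    [0,0,0,0,0,0,0.6],
    [0,0,0,0,0,0,0.6],
    [0,0,0,0,0,0,0.6],
    [0,0,0,0,0,0,0.6],
    [0,0,0,0,0,0,0.6],
    [0,0,0,0,0,0,0.6],
    [0,0,0,0,0,0,0.6],
    [0,0,0,0,0,0,0.6],
    [0,0,0,0,0,0,0.6],
    [0,0,0,0,0,0,0.6],
    [0,0,0,0,0,0,0.6],
    [0,0,0,0,0,0,0.6],
    [0,0,0,0,0,0,0.6],
    [0,0,0,0,0,0,0.6]
  ]
}}

```text
clock: 22.23
ee_pos: [0.4449, 0.1572, 0.3018]
tool_rot: [0.358, 0.08, 0.929, -0.046]
force: [-0.3, -0.4, 0.6]
finger_gap: 0.0516
grip_force: 0.0
```

```bash
python3 - <<'E'
from h import *
np.set_printoptions(precision=4,suppress=True)
ex=np.array([np.cos(-.162),np.sin(-.162)])
for i in range(3):
    a,d=save('wrist','w9.png'); W=world('wrist',d); ai=a.astype(int)
    k=(W[...,2]>.03)&(W[...,2]<.085)&(ai.min(-1)>90)&(abs(W[...,0]-.65)<.15)&(abs(W[...,1]-.13)<.06)
    Y=W[k]; u=(Y[:,:2]-[.66,.131])@ex
    print([np.round(np.percentile(Y[(u>=lo)&(u<lo+.04),2],95),4) for lo in np.arange(-.12,.12,.04)],Y.mean(0),u.min(),u.max())
    for _ in range(4): snapshot('top')
p=finder.pinpoint('top','tray_hook'); print(p[0]['position'])
E
```

```text
[np.float64(0.0736), np.float64(0.0732), np.float64(0.073), np.float64(0.0728), np.float64(0.0725), np.float64(0.0726)] [0.6317 0.1341 0.0564] -0.12091313875279573 0.11758843516176706
[np.float64(0.0737), np.float64(0.0731), np.float64(0.0731), np.float64(0.0728), np.float64(0.0726), np.float64(0.0726)] [0.6315 0.1341 0.0564] -0.12078009625585626 0.1182006992863081
[np.float64(0.0736), np.float64(0.0732), np.float64(0.0729), np.float64(0.0728), np.float64(0.0725), np.float64(0.0727)] [0.6317 0.1343 0.0564] -0.12061405682324089 0.11832994620244243
[0.6574, 0.1285, 0.1884]
```

Level to about 0.3° and still.

```bash
python3 -c "
from cell import arm; print(arm.job_done())"
```

```text
the job is handed in; nothing more can be done
None
```

The tray hangs level (to about 0.3°) and still, with its hook down in the rail's notch, and the job was handed in at about 23 s on the robot's clock; I don't have the judge's result.

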